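Prop open the lid of the drying chest

ROBOT

A 7-joint arm with a two-finger parallel gripper is mounted at the origin on the work surface; the furniture and walls round the work are solid. World frame = base frame: x ahead of the robot, y to its left, z up, the work surface at z = 0. Lengths are in mm, angles in rad, forces in N, time in s.
With the tool pointing down it reaches from about 425 to 975 mm from the base axis. Payload 16.7 kg.
Tool frame: the origin (TCP) lies on the centre line of the jaws, within the pads' length; the fingertips stand 22 mm ahead of it and the grasp point (between the pads) lies 3 mm ahead of it; z points along the fingers, x is the direction in which the jaws open and shut, and the axes are right-handed (so a half turn about z gives the same grasp; the last joint's range is limited). The gripper opens to 85 mm and grips with 20 to 120 N. Pads are 22 mm wide; open, the fingers measure 114 mm over their backs; the gripper's body (76 mm by 85 mm) begins 54 mm behind the grasp point. The pads swing forward as they close: fully open they stand 13 mm farther back than shut.
Start: joints at [-1.484, 0.426, 0.074, 1.606, -0.034, 1.111, -0.067], TCP at [157.703, 656.283, 253.302] pointing down, gripper open.
Joint ranges: [-2.85, 2.85], [-0.5, 2.14], [-1.23, 1.37], [0.21, 2.46], [-1.02, 4.16], [0.16, 2.05], [-2.73, 2.73]. Speed limits (rad/s): [1.89, 1.89, 2.39, 2.39, 3.01, 3.01, 3.01].

INTERFACE

Orientations are given as [roll, pitch, yaw] about the fixed x, y, z axes, in that order (R = Rz(yaw) Ry(pitch) Rx(roll)).
In Python, from station import r gives the robot as it stands. The module is installed in compiled form; this text tells all that it offers.
- The arm moves only by the tool move_arm, never from a script. Its argument "steps" is a list of rows, each a list of 7 numbers: the shift along the tool's x, y, z in mm, then the turn, a rotation vector about the tool's x, y, z in rad, then the closure, from 0 (fully open) to 1 (shut). In form: [[dx, dy, dz, ax, ay, az, claw], ...]. A call has 1 to 10 rows; each row is the pose to reach, as a shift and turn from the pose commanded when the call began, along the tool's axes at that moment; what a row does not reach only later rows make up. A row lasts 1/8 s, in which the tool goes at most 62.5 mm and 10.7 degrees, less where a joint would pass 70% of its speed; a pose out of reach is approached as far as the arm can. A call with a gripper value outside its range is refused whole. The fingers move at their own pace and stop on an object; the grip force is fixed at half the most. Time passes only in rows, so rows that repeat a pose let the fingers close. It gives the time, the measured TCP pose, the force and the opening at its end, in the units of the state.
- r.get_state(): the state, without advancing time (a new reading comes with each control period).
- r.capture(name): name is "scene" or "top" or "wrist"; returns a dict with "img" (420x560x3 uint8, red, green, blue), "z_map" (420x560 float32, mm along the optical axis (not along the pixel's ray), 0 where there is no reading), "intrinsics" (3x3 intrinsics, pixels), "dist" ([k1, k2, p1, p2, k3] as OpenCV has them; the pictures are not rectified), "xyz" and "attitude" of the camera in the world. Camera axes: x right, y up, looking along -z (the intrinsics and any distortion apply to the point x, -y, -z); pixel columns grow to the right and rows downward; lengths in mm; the calibration is good to about 2 mm. A picture is of the moment at which its call begins.
- r.sign_off(): hands the job in, once; it reports no verdict.
Trained networks look in the newest picture that a camera, given by its name, has taken for a name from the list of things; names that differ only in an ending like _2 or _b are one class to them, and where a whole thing is asked for, a point or a joint stands for the part that bears it (a point fixed in the world has none). Each returns a list of dicts, best first, with "score" (0 to 1); they miss things now and then, are a little off and sometimes report something else, mostly with a low value. They report only what shows in the picture. A call takes as long as a camera call.
- r.recognise(camera, name): "extent" ([left, top, width, height] in pixels, round what is visible of it).
- r.regions_of(camera, name): "pixels" (420x560 bool, what is visible of it) and "extent" ([left, top, width, height] in pixels, round what is visible of it).
The state is a dict: "time": time; "qpos": joint angles; "qvel": joint speeds; "joint_efforts": joint torques, N m; "tcp_pos": TCP position; "orientation": TCP orientation; "force": force on the tool from outside, world axes, zero at the start; "torque": the same for the moment, N m; "opening": opening from 0.0 (shut) to 1.0 (fully open).
Only numpy, scipy, OpenCV 4.12 (cv2) and the standard library are available. Lean on these libraries where they do the work, as an engineer would, in place of code of your own. Each camera call takes 0.05 s, during which the arm holds its last target. There are 200 camera calls.

TASK

The lid of the white drying chest has been thrown right back. Swing the chest's prop rod up out of its clip as far as it goes and leave it standing, then tip the lid forward so that it comes down and rests on the rod, with the rod's ball end in the slot under the lid's ear. Do not let the lid go shut.

Things in the scene. Friction and masses are not known exactly. Their poses are not given: they have to be found in the camera images.
- prop_rod (a joint): angle of the prop rod: steel, 9 mm thick, 130 mm from pivot to the centre of its 14 mm end ball, along the chest's right side. Pivot at its near end, 65 mm above the worktop. 0 = level in its clip (weak, 40 mm from the pivot), pointing away from the robot; grows as it swings up toward the robot; 1.40 = at its stop, nearly upright. Friction lets it stay where it is left above about 0.7.
- lid (a joint): angle of the lid about its level hinge, 85 mm up along the chest's far top edge. 0 = shut, 1.57 = upright; it starts leaning back a little beyond upright, up to 1.74 (stop 1.85). Friction holds it above about 1.35; below that it sinks forward slowly by its own weight (damped, a few seconds), to about 0.67 if the rod stands at its stop, shut if not.
- prop_grip (a point): centre of the rod's black swivel knob, a disc 24 mm across and 18 mm thick with flat sides left and right to hold it by, free to turn on the rod, 95 mm from the pivot. x axis along the rod away from the pivot, y axis along the pivot (level, parallel to the lid's hinge, to the chest's left). It starts 65 mm above the worktop, 35 mm above a grey deck; the chamber wall, 85 mm high, is 45 mm to its left. The lid's hinge line is 170 mm beyond the pivot.
- prop_tip (a point): centre of the 14 mm steel ball at the rod's free end, 130 mm from the pivot and 35 mm beyond the knob's centre; axes as the knob's.
- lid_edge (a point): middle of the lid's free edge; the lid is a white panel 12 mm thick, 150 mm wide, 215 mm from hinge to free edge. y axis along the edge (to the chest's left), x axis from the edge to the hinge, z axis out of the lid's outer face. With the lid upright it is the top edge, 300 mm above the worktop, free in front and behind.
- lid_slot (a point): where the ball's centre belongs: in a channel 20 mm wide, 10 mm deep, on the inner face of the steel ear at the lid's right side, in the rod's plane; open toward the hinge, closed toward the free edge. 183 mm from the hinge, 7 mm off the ear's inner face. Axes as the lid edge's.

How it is judged (in metres and radians):
On the way:
1. the prop rod is swung up out of its clip to near its stop (value of joint prop_rod above 1.2 rad), for 0.2 s.
At the end, for the whole second after the job is handed in: The prop rod stands at or near its stop (over 1.25 rad), the centre of its ball is within 15 mm of its seat in the lid's slot, and the lid rests on it at 0.55 to 0.8 rad, still (under 0.05 rad/s) (value of joint prop_rod above 1.25 rad and distance between prop_tip and lid_slot below 0.015 m and value of joint lid between 0.55 and 0.8 rad and velocity of joint lid between -0.05 and 0.05 rad/s); the robot touches nothing.
It fails at once if the lid went shut (value of joint lid below 0.25 rad).
It also fails if it takes over 51 s, if anything falls off the work surface, if the arm or the gripper's body presses on something with over 40 N, if the wrist force passes 120 N, or if a joint passes its speed limit or range.

## Working session

There is one attempt and no reset: what is moved stays moved. The work goes in short steps, Python scripts to look and compute and a tool call to move; the robot and the scene stay as the last step left them, time stands still between calls to the robot, and variables do not carry over. Pictures are saved under pics/ and viewed, about 8 in all and at most 12, crops included, and the job is handed in when it is done.

Besides the shell and the picture viewer there is one more tool, called after "Emit:" by a JSON object that holds its "fn" and its "kwargs". move_arm: Moves the arm, as the interface text tells. Its arguments: {"type":"object","properties":{"steps":{"type":"array","items":{"type":"array","items":{"type":"number"}}}},"required":["steps"]}

```bash
mkdir -p pics
cat > h.py <<'E'
import numpy as np, cv2
from station import r
from scipy.spatial.transform import Rotation as R
def cap(n):
    c=r.capture(n); return c
def Rc(c):
    a=np.array(c["attitude"],float)
    return a if a.shape==(3,3) else (R.from_euler('xyz',a).as_matrix() if a.size==3 else R.from_quat(a).as_matrix())
def pts(c,uv,z=None):
    uv=np.array(uv,float).reshape(-1,2)
    n=cv2.undistortPoints(uv.reshape(-1,1,2),np.array(c["intrinsics"],float),np.array(c["dist"],float)).reshape(-1,2)
    if z is None: z=np.array([c["z_map"][int(round(v)),int(round(u))] for u,v in uv])
    P=np.c_[n[:,0]*z,-n[:,1]*z,-z]
    return P@Rc(c).T+np.array(c["xyz"])
def mask_pts(c,m):
    v,u=np.nonzero(m&(c["z_map"]>0)); return pts(c,np.c_[u,v],c["z_map"][v,u])
def save(c,n): cv2.imwrite("pics/"+n,c["img"][:,:,::-1])
E
python3 - <<'E'
from h import *
np.set_printoptions(precision=1,suppress=True)
print(r.get_state())
ims=[]
for n in ["scene","top"]:
    c=cap(n); print(n,c["xyz"],c["attitude"]); 
    im=c["img"][:,:,::-1].copy()
    for o in ["prop_grip","prop_rod","lid","prop_tip"]:
        for d in r.regions_of(n,o)[:2]:
            P=mask_pts(c,d["pixels"]); print(o,round(d["score"],2),d["extent"],len(P), np.percentile(P,[5,50,95],axis=0).tolist() if len(P) else '')
    save(c,n+"1.png")
E
```

```text
{'time': 0.0, 'qpos': array([-1.5,  0.4,  0.1,  1.6, -0. ,  1.1, -0.1]), 'qvel': array([-0., -0.,  0.,  0., -0., -0., -0.]), 'joint_efforts': array([  0. , -95. ,   3.8, -46.4,   0. ,   0. ,   0. ]), 'tcp_pos': array([157.6, 656. , 252.6]), 'orientation': array([3.1, 0. , 1.3]), 'force': array([-0. ,  1. , -0.5]), 'torque': array([-0., -0., -0.]), 'opening': 0.9991359529438186}
scene [  -1.3 -272.4  673.9] [ 0.9 -0.  -1.1]
prop_grip 0.74 [297.8, 234.7, 26.1, 52.8] 317 [[469.46303910308234, -77.26957644043839, 61.97736869707444], [546.2533246144995, -69.10343192600149, 68.77884762002236], [602.0021358548337, -57.69760592374004, 75.82413581043511]]
prop_rod 0.76 [297.5, 234.1, 26.6, 49.3] 366 [[470.17829085797734, -77.60408664201886, 29.835787786033563], [545.3078244121433, -68.67451168035565, 68.3509937224432], [603.9247922427404, -55.52425354004718, 75.68195981318584]]
lid 0.7 [250.2, 109.4, 101.4, 102.0] 7357 [[629.4955849612188, -52.48157534566213, 96.48375740327829], [646.1605477393095, 46.44906048383848, 217.31570919450934], [664.9067696847334, 132.07076379331016, 290.39313824417
[... 919 characters left out ...]
15416, 298.181834164884]]
lid 0.72 [181.6, 105.8, 150.3, 68.6] 6832 [[632.5503725773187, -52.25370372395271, 120.24553120340526], [650.6034563678554, 48.45899580903112, 241.3870925518575], [666.980929972316, 129.37694006720915, 298.2314167280989]]
prop_tip 0.71 [310.4, 188.5, 15.1, 77.5] 475 [[476.5266696780491, -76.02925848246153, 65.29841324629773], [554.1122753930422, -66.89704687968361, 70.25977275409195], [605.128549503082, -56.212406323540684, 77.03325069050918]]
prop_tip 0.62 [180.7, 106.7, 154.3, 64.9] 6804 [[632.4930784006128, -52.47848348809526, 119.915767146265], [650.5297988553068, 48.31685482070089, 240.82417721622505], [666.8257942510219, 129.21017191497143, 298.1674432113212]]
```

Run:
```python
from h import *
np.set_printoptions(precision=1,suppress=True)
ims=[]
for n in ["scene","top"]:
    c=cap(n)
    d=r.regions_of(n,"prop_rod")[0]; l,t,w,h=[int(x) for x in d["extent"]]
    m=np.zeros((420,560),bool); m[t-8:t+h+8,l-10:l+w+10]=1
    P=mask_pts(c,m); P=P[(P[:,2]>60)&(P[:,2]<84)&(P[:,1]<-50)]
    print(n,len(P))
    for x in range(455,625,7):
        Q=P[(P[:,0]>=x)&(P[:,0]<x+7)]
        if len(Q): print(x+3.5,len(Q),Q[:,1].min(),np.median(Q[:,1]),Q[:,1].max(),np.percentile(Q[:,2],[50,100]))
    a=c["img"][:,:,::-1]; y0,x0=max(0,t-110),max(0,l-130)
    ims.append(cv2.resize(a[y0:y0+230,x0:x0+200],(400,460),interpolation=cv2.INTER_CUBIC)); print(x0,y0)
    dl=r.regions_of(n,"lid")
    if dl:
        Q=mask_pts(c,dl[0]["pixels"]); Q=Q[(Q[:,2]>110)&(Q[:,2]<285)]
        A=np.c_[Q[:,1:],np.ones(len(Q))]; s=np.linalg.lstsq(A,Q[:,0],rcond=None)[0]; k=abs(Q[:,0]-A@s)<6
        print("x=ay+bz+c",np.linalg.lstsq(A[k],Q[k,0],rcond=None)[0].round(4).tolist())
cv2.imwrite("pics/a.png",np.hstack(ims))
```

```text
scene 445
465.5 55 -90.39067389604548 -72.73272032932181 -61.14043876241831 [66.4 72.6]
472.5 60 -90.69830556077883 -76.01828567475538 -58.00438786306387 [70.3 73.9]
479.5 41 -90.9551945459252 -79.09804588254167 -58.40606464568714 [70.8 73. ]
486.5 17 -86.69535203590979 -73.61803753758105 -65.47293251211073 [68.5 72.4]
493.5 11 -76.52436501708212 -72.64271339096712 -68.15377958053023 [68.1 70.4]
500.5 12 -75.64530644299401 -73.34274549394254 -67.35831507347726 [67.7 69.6]
507.5 14 -74.76938545322813 -71.36355600798431 -63.21285328086955 [68.2 70. ]
514.5 29 -78.17407388361224 -70.48333697421353 -62.45768913957073 [68.1 71.3]
521.5 19 -77.45205216274476 -70.5929645122863 -61.78163577492978 [68.3 70.6]
528.5 10 -72.74746241243872 -69.49417701050125 -66.3106350093511 [68.2 70.7]
535.5 14 -72.39886113428201 -69.06447724407064 -64.4869853987484 [68.4 70.2]
542.5 11 -70.96328166224197 -67.17962857915717 -63.94050609331708 [68.7 70.9]
549.5 9 -69.90034230376688 -67.23781647937523 -62.972126908437815 [68.2 69.4]
556.5 26 -73.27397740488706 -64.97172247622012 -56.167029936935876 [67.7 75. ]
5
[... 1664 characters left out ...]
-58.508496109227096 [68.6 74.3]
563.5 44 -72.71091727072056 -65.29168757264321 -56.02641225119869 [73.  79.9]
570.5 42 -72.39305514169986 -63.09605304776004 -54.60893497480163 [76.3 80.6]
577.5 35 -72.17459933863366 -61.41904912440246 -54.36919464326968 [74.7 79.2]
584.5 21 -70.5920811487598 -63.299486264868406 -56.19255187644791 [69.6 74.3]
591.5 16 -65.20586034020313 -61.38396628320874 -57.78980207639485 [69.4 72.2]
598.5 23 -65.2354875698117 -61.22786100489638 -55.757747193418425 [68.9 72.5]
605.5 25 -66.91036129380322 -59.462695309334265 -53.93546077015964 [70.4 74. ]
612.5 10 -64.84517874553978 -60.12384717259692 -55.71656167585667 [69.2 71.5]
183 76
x=ay+bz+c [-0.116, 0.1328, 624.9354]
```

View pics/a.png

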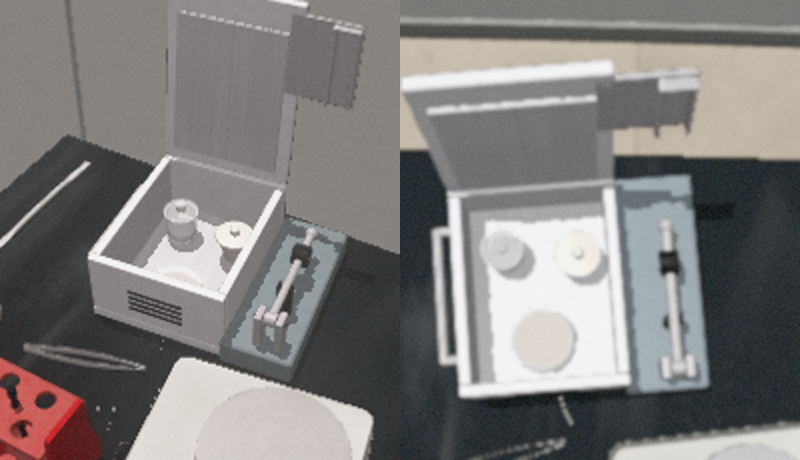

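View pics/scene1.png

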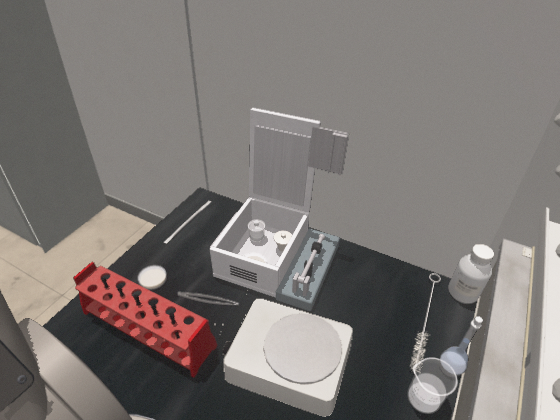

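```bash
cat >> h.py <<'E'
PSI=0.115
u=np.array([np.cos(PSI),np.sin(PSI),0]); v=np.array([-np.sin(PSI),np.cos(PSI),0]); ez=np.array([0,0,1.])
def rot(th):
    z=np.sin(th)*u-np.cos(th)*ez; return np.c_[v,np.cross(z,v),z]
def go(p,th,st=None):
    st=st or r.get_state(); R0=R.from_euler('xyz',st["orientation"]).as_matrix()
    return np.r_[R0.T@(np.array(p)-st["tcp_pos"]), R.from_matrix(R0.T@rot(th)).as_rotvec()]
K=np.array([570,-63.7,65.])
PV=K-95*u
E
python3 - <<'E'
from h import *
np.set_printoptions(precision=3,suppress=True)
print(go(K-70*rot(.3)[:,2]+[0,0,40],.3), r.get_state()["orientation"])
E
```

```text
[-610.818  549.709   81.443   -0.297    0.053   -0.348] [-3.142  0.     1.335]
```

Emit:
{"fn": "move_arm", "kwargs": {"steps": [[-611,550,20,-0.3,0.05,-0.35,0.5],[-611,550,20,-0.3,0.05,-0.35,0.5],[-611,550,20,-0.3,0.05,-0.35,0.5],[-611,550,20,-0.3,0.05,-0.35,0.5],[-611,550,20,-0.3,0.05,-0.35,0.5],[-611,550,20,-0.3,0.05,-0.35,0.5],[-611,550,20,-0.3,0.05,-0.35,0.5],[-611,550,20,-0.3,0.05,-0.35,0.5],[-611,550,20,-0.3,0.05,-0.35,0.5],[-611,550,20,-0.3,0.05,-0.35,0.5]]}}

```text
time: 2.05
tcp_pos: [456.4, 105.2, 238.6]
orientation: [2.838, 0.002, 1.687]
force: [0.7, 2.2, 0.2]
opening: 0.497
```

Run:
```python
from h import *
np.set_printoptions(precision=3,suppress=True)
s=r.get_state();print(s)
print(go(K-70*rot(.3)[:,2]+[0,0,30],.3))
```

```text
{'time': 2.05, 'qpos': array([-1.08 , -0.105,  0.625,  2.29 ,  0.263,  0.665,  1.053]), 'qvel': array([ 0.395,  0.089,  0.991, -0.095, -0.443, -0.278,  1.665]), 'joint_efforts': array([ -3.902, -24.482,  -9.145, -39.512,   2.429,  -0.159,  -5.959]), 'tcp_pos': array([456.417, 105.189, 238.564]), 'orientation': array([2.838, 0.002, 1.687]), 'force': array([0.662, 2.189, 0.169]), 'torque': array([-0.007,  0.246, -0.012]), 'opening': 0.4970204434247339}
[-180.742   46.131   95.245    0.004    0.002    0.002]
```

Emit:
{"fn": "move_arm", "kwargs": {"steps": [[-60,15,31,0,0,0,0.5],[-120,30,62,0,0,0,0.5],[-181,46,90,0,0,0,0.5],[-181,46,90,0,0,0,0.5],[-181,46,90,0,0,0,0.5],[-181,46,90,0,0,0,0.5]]}}

```text
time: 2.8
tcp_pos: [547.0, -66.8, 166.0]
orientation: [2.84, 0.004, 1.684]
force: [-0.1, 0.9, 0.4]
opening: 0.501
```

Run:
```python
from h import *
np.set_printoptions(precision=3,suppress=True)
s=r.get_state();print(s["qpos"],s["tcp_pos"],s["orientation"])
print(go(K,.3))
c=cap("wrist"); save(c,"w1.png")
for o in ["prop_grip","prop_rod"]:
  for d in r.regions_of("wrist",o)[:1]:
    P=mask_pts(c,d["pixels"]); print(o,d["score"],d["extent"])
    m=np.zeros((420,560),bool); l,t,w,h=[int(x) for x in d["extent"]]; m[max(0,t-8):t+h+8,max(0,l-10):l+w+10]=1
P=mask_pts(c,m);P=P[(P[:,2]>55)&(P[:,2]<84)]
q=(P-PV)@np.c_[u,v,ez]
for a in range(-14,145,8):
    Q=q[(q[:,0]>=a)&(q[:,0]<a+8)&(abs(q[:,1])<25)]
    if len(Q): print(a+4,len(Q),np.percentile(Q[:,1],[1,50,99]),np.percentile(Q[:,2],98)+65)
```

```text
[-0.621  0.259  0.75   2.205 -0.5    0.495  2.184] [546.959 -66.831 166.015] [2.84  0.004 1.684]
[  0.946  -7.81  103.358   0.002   0.005  -0.001]
prop_grip 0.56 [270.0, 73.1, 24.9, 178.3]
prop_rod 0.59 [269.7, 70.5, 28.5, 184.2]
-10 328 [-14.085  -2.874  13.15 ] 73.04272446381891
-2 721 [-14.285  -0.202  13.203] 73.32517933949148
6 565 [-14.605  -0.193  13.682] 72.98594001518363
14 189 [-4.654 -0.186  4.255] 70.42055258347735
22 171 [-4.77  -0.177  3.756] 70.17332992140048
30 155 [-4.461 -0.168  3.853] 70.3063762389786
38 284 [-8.259 -0.16   7.364] 71.82849114905424
46 209 [-8.36  -0.835  7.374] 71.51655279411584
54 117 [-4.437 -0.84   3.446] 70.18734096964111
62 118 [-4.53  -0.494  3.544] 70.33914286643508
70 114 [-4.601 -0.128  3.626] 70.20225974733567
78 104 [-4.703 -0.867  3.701] 70.05004310529655
86 352 [-9.401 -0.871  7.585] 75.75298625639797
94 201 [-9.306 -0.868  7.611] 77.45861709403738
102 73 [-9.434 -0.097  7.173] 76.43858673960061
110 71 [-5.054 -0.902  3.235] 70.001793360812
118 77 [-5.131 -0.911  3.312] 69.90477659318404
126 136 [-7.821 -0.916  5.094] 71.94229928389619
134 38 [-7.505 -1.345  5.116] 72.10480931573288
```

View pics/w1.png

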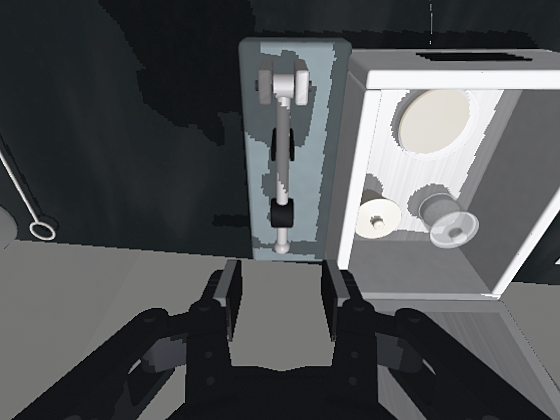

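```bash
sed -i 's/^PSI=.*/PSI=0.110/; s/^K=.*/K=np.array([570,-64.4,65.])/' h.py
python3 - <<'E'
from h import *
np.set_printoptions(precision=3,suppress=True)
for th in (.15,.3): print(go(PV+95*(np.cos(1.4)*u+np.sin(1.4)*ez),th))
E
```

```text
[ -2.428 -55.673  -8.859   0.153   0.001   0.007]
[ -2.428 -55.673  -8.859   0.003   0.001   0.007]
```

Emit:
{"fn": "move_arm", "kwargs": {"steps": [[-2,-28,-5,0,0,0,0.5],[-2,-56,-9,0,0,0,0.5],[-2,-56,-9,0,0,0,0.5]]}}

```text
time: 3.32
tcp_pos: [489.7, -72.1, 158.4]
orientation: [2.839, 0.001, 1.688]
force: [-0.1, 0.4, -0.4]
opening: 0.504
```

Run:
```python
from h import *
np.set_printoptions(precision=3,suppress=True)
s=r.get_state();print(s["qpos"],s["tcp_pos"],s["orientation"])
print(go(K,.3),go(K-50*rot(.3)[:,2],.3))
```

```text
[-0.67   0.163  0.796  2.323 -0.432  0.441  2.158] [489.663 -72.054 158.404] [2.839 0.001 1.688]
[ -1.717  49.216 113.189   0.002  -0.001   0.008] [-1.663 49.33  63.189  0.002 -0.001  0.008]
```

Emit:
{"fn": "move_arm", "kwargs": {"steps": [[-2,30,20,0,0,0,0.5],[-2,49,63,0,0,0,0.5],[-2,49,63,0,0,0.008,0.5],[-2,49,85,0,0,0.008,0.5],[-2,49,105,0,0,0.008,0.5],[-2,49,112,0,0,0.008,0.5],[-2,49,112,0,0,0.008,0.5],[-2,49,112,0,0,0.008,1],[-2,49,112,0,0,0.008,1],[-2,49,112,0,0,0.008,1]]}}

```text
time: 4.58
tcp_pos: [571.4, -64.8, 66.9]
orientation: [2.839, -0.001, 1.681]
force: [-2.8, 7.0, 5.7]
opening: 0.203
```

Run:
```python
from h import *
np.set_printoptions(precision=3,suppress=True)
s=r.get_state();print(s["tcp_pos"],s["orientation"],s["opening"],s["force"],s["torque"])
c=cap("wrist"); save(c,"w2.png")
# arc relative to actual tcp, about pivot
T=s["tcp_pos"]; d=(T-PV)@np.c_[u,v,ez]; print(d)
for a in np.r_[np.arange(.2,1.41,.2),1.43]:
    ca,sa=np.cos(a),np.sin(a)
    p=PV+u*(d[0]*1)*0+u*(95*ca)+ez*(95*sa)+v*d[1]+ (T-PV-95*u-v*d[1])
    print(a,go(p,.3,s))
```

```text
[571.357 -64.792  66.853] [ 2.839 -0.001  1.681] 0.20264448136864194 [-2.799  7.02   5.66 ] [1.353 0.527 0.344]
[96.306 -0.539  1.853]
0.2 [  0.013   3.825 -18.579   0.003  -0.001   0.   ]
0.4 [  0.028   3.884 -37.547   0.003  -0.001   0.   ]
0.6000000000000001 [  0.043   0.172 -56.149   0.003  -0.001   0.   ]
0.8 [  0.058  -7.161 -73.642   0.003  -0.001   0.   ]
1.0 [  0.073 -17.823 -89.33    0.003  -0.001   0.   ]
1.2 [   0.087  -31.389 -102.587    0.003   -0.001    0.   ]
1.4000000000000001 [   0.099  -47.319 -112.885    0.003   -0.001    0.   ]
1.43 [   0.101  -49.874 -114.147    0.003   -0.001    0.   ]
```

View pics/w2.png

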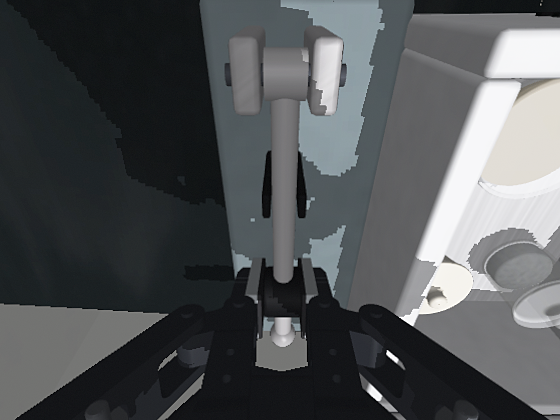

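Emit:
{"fn": "move_arm", "kwargs": {"steps": [[0,2.5,-9,0,0,0,1],[0,4,-18.6,0,0,0,1],[0,4,-37.5,0,0,0,1],[0,0,-56,0,0,0,1],[0,-7,-73.6,0,0,0,1],[0,-18,-89,0,0,0,1],[0,-31,-102.6,0,0,0,1],[0,-40,-108,0,0,0,1],[0,-47,-112.6,0,0,0,1],[0,-47,-112.6,0,0,0,1]]}}

```text
time: 5.88
tcp_pos: [493.7, -73.2, 160.7]
orientation: [2.837, -0.001, 1.681]
force: [0.8, 8.8, 6.2]
opening: 0.202
```

```bash
cat > rod.py <<'E'
from h import *
np.set_printoptions(precision=3,suppress=True)
s=r.get_state();print(s["time"],s["tcp_pos"],s["opening"],s["force"],s["torque"],s["qpos"])
d=(s["tcp_pos"]-PV)@np.c_[u,v,ez];print(d,np.arctan2(d[2],d[0]),np.hypot(d[0],d[2]))
E
python3 rod.py
```

```text
5.875 [493.677 -73.159 160.743] 0.20155190503941448 [0.773 8.817 6.172] [ 1.833 -0.249  0.612] [-0.702  0.172  0.838  2.315 -0.46   0.451  2.18 ]
[18.177 -0.328 95.743] 1.3831759128495122 97.45277457784299
```

Emit:
{"fn": "move_arm", "kwargs": {"steps": [[0,-2,-0.6,0,0,0,1],[0,-4,-1.2,0,0,0,1],[0,-4,-1.2,0,0,0,1]]}}

```text
time: 6.25
tcp_pos: [491.4, -73.5, 161.2]
orientation: [2.834, 0.0, 1.682]
force: [14.1, 12.4, -3.1]
opening: 0.201
```

```bash
python3 rod.py
```

```text
6.25 [491.441 -73.494 161.221] 0.20122878448521073 [14.094 12.354 -3.07 ] [ 2.428 -2.346  0.608] [-0.708  0.165  0.843  2.321 -0.45   0.446  2.173]
[15.918 -0.415 96.221] 1.406851428839905 97.52868658689447
```

Emit:
{"fn": "move_arm", "kwargs": {"steps": [[0,1,0,0,0,0,0.5],[0,3,1,0,0,0,0.5],[0,3,1,0,0,0,0.5],[0,3,-20,0,0,0,0.5],[0,3,-45,0,0,0,0.5],[0,3,-75,0,0,0,0.5],[0,3,-110,0,0,0,0.5],[0,3,-150,0,0,0,1],[0,3,-150,0,0,0,1]]}}

```text
time: 7.38
tcp_pos: [448.0, -79.9, 306.1]
orientation: [2.834, -0.001, 1.679]
force: [-0.3, 0.0, -1.2]
opening: 0.081
```

```bash
python3 rod.py
python3 - <<'E'
from h import *
np.set_printoptions(precision=3,suppress=True)
for n in ["top","scene"]:
    c=cap(n); P=mask_pts(c,np.ones((420,560),bool))
    B=P[(P[:,0]>600)&(P[:,0]<900)&(abs(P[:,1]-45)<150)]
    for x in range(600,900,20):
        Q=B[(B[:,0]>=x)&(B[:,0]<x+20)]
        if len(Q): print(n,x,len(Q),np.percentile(Q[:,2],[2,50,99]))
    if n=="scene":
        q=(P-PV)@np.c_[u,v,ez]; Q=q[(abs(q[:,1])<11)&(abs(q[:,0])<60)&(q[:,2]>20)&(q[:,2]<145)]
        for z in range(20,145,15):
            k=Q[(Q[:,2]>=z)&(Q[:,2]<z+15)]; print(z,len(k),np.median(k,axis=0) if len(k) else '')
        save(c,"s2.png")
for p in ([460,-60,385],[705,38,385],[705,38,287],[603,38-11,287]): print(p,go(p,0))
E
```

```text
7.375 [447.995 -79.936 306.07 ] 0.08057555478729639 [-0.341  0.039 -1.249] [-0.027  0.356 -0.017] [-0.835 -0.318  0.75   2.222  0.271  0.861  1.455]
[-27.973  -2.048 241.07 ] 1.6863186979327067 242.68727051282795
top 600 1390 [-1.719 14.93  86.685]
top 620 3273 [ -0.858  81.596 212.725]
top 640 4493 [ -0.475 231.397 299.48 ]
top 660 2180 [ -1.878 275.526 300.136]
top 680 309 [-3.195  0.236  3.802]
scene 600 444 [-1.7   29.674 86.065]
scene 620 3141 [ 10.729  93.278 230.46 ]
scene 640 907 [ -0.833 244.671 296.399]
scene 660 414 [ -1.936 257.21  287.738]
scene 680 40 [-2.782 -1.006  1.386]
20 27 [ 1.509 -0.348 27.108]
35 31 [ 3.516 -0.594 42.241]
50 33 [ 6.317  0.101 57.029]
65 31 [ 9.053 -0.245 73.223]
80 42 [ 5.4   -1.234 91.059]
95 103 [ 10.508  -0.094 102.623]
110 33 [ 15.96   -0.708 116.817]
125 46 [ 18.328   0.1   131.428]
140 0 
[460, -60, 385] [ 18.283  38.332 -73.43    0.303   0.     -0.002]
[705, 38, 385] [ 89.254 280.904   2.407   0.303   0.     -0.002]
[705, 38, 287] [ 89.267 251.658  95.941   0.303   0.     -0.002]
[603, 27, 287] [ 89.346 153.741  65.325   0.303   0.     -0.002]
```

View pics/s2.png

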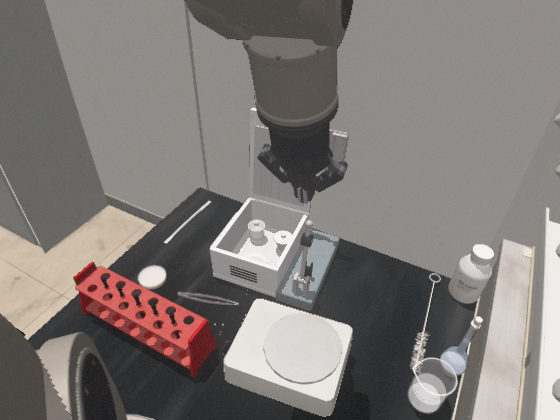

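Emit:
{"fn": "move_arm", "kwargs": {"steps": [[10,20,-40,0.15,0,0,1],[18,38,-73,0.3,0,0,1],[35,100,-55,0.3,0,0,1],[53,160,-36,0.3,0,0,1],[71,220,-17,0.3,0,0,1],[89,281,2,0.3,0,0,1],[89,281,2,0.3,0,0,1],[89,281,2,0.3,0,0,1]]}}

```text
time: 8.48
tcp_pos: [706.3, 38.9, 382.0]
orientation: [-3.14, 0.004, 1.68]
force: [-0.5, -0.2, -0.2]
opening: -0.002
```

```bash
python3 rod.py
python3 - <<'E'
from h import *
np.set_printoptions(precision=3,suppress=True)
for p in ([710,38,385],[710,38,285],[603,38-11,285]): print(p,go(p,0))
E
```

```text
8.475 [706.315  38.883 381.967] -0.0022182597729897987 [-0.516 -0.16  -0.152] [-0.088  0.053 -0.016] [-0.708  0.529  0.893  1.391 -0.405  1.414  1.86 ]
[241.829  87.695 316.967] 0.9190611876324221 398.6848087259865
[710, 38, 385] [-1.293  3.563 -3.032 -0.001  0.004 -0.001]
[710, 38, 285] [-0.853  3.694 96.967 -0.001  0.004 -0.001]
[603, 27, 285] [  -0.12  -103.868   97.105   -0.001    0.004   -0.001]
```

Emit:
{"fn": "move_arm", "kwargs": {"steps": [[0,4,35,0,0,0,1],[0,4,70,0,0,0,1],[0,4,95,0,0,0,1],[0,4,95,0,0,0,1],[0,-10,95,0,0,0,1],[0,-20,95,0,0,0,1],[0,-30,95,0,0,0,1],[0,-40,95,0,0,0,1],[0,-50,95,0,0,0,1],[0,-60,95,0,0,0,1]]}}

```text
time: 9.72
tcp_pos: [645.1, 31.6, 290.3]
orientation: [3.139, 0.001, 1.68]
force: [0.4, 0.4, 0.5]
opening: -0.0
```

```bash
cat > lid.py <<'E'
from h import *
np.set_printoptions(precision=3,suppress=True)
s=r.get_state();print(s["time"],s["tcp_pos"],s["force"],s["torque"])
for n in ["scene","top"]:
    c=cap(n)
    for d in r.regions_of(n,"lid")[:1]:
        q=(mask_pts(c,d["pixels"])-PV)@np.c_[u,v,ez]; q=q[(q[:,1]>15)&(q[:,1]<185)&(q[:,2]>30)&(q[:,0]<260)]
        P=q-[170,0,20]; P=P[np.hypot(P[:,0],P[:,2])>60]
        a=np.arctan2(P[:,2],-P[:,0]); print(n,d["score"],len(P),np.percentile(a,[5,25,50,75,95]))
    save(c,n+"_lid.png")
E
python3 lid.py
```

```text
9.725 [645.111  31.573 290.276] [0.427 0.408 0.531] [ 0.04  -0.243 -0.014]
scene 0.6 4673 [1.446 1.47  1.484 1.501 1.515]
top 0.94 931 [1.466 1.487 1.502 1.507 1.534]
```

Emit:
{"fn": "move_arm", "kwargs": {"steps": [[0,-10,0,0,0,0,1],[0,-20,0,0,0,0,1],[0,-28,0,0,0,0,1],[0,-36,0,0,0,0,1],[0,-44,0,0,0,0,1],[0,-50,0,0,0,0,1],[0,-50,0,0,0,0,1]]}}

```text
time: 10.8
tcp_pos: [595.7, 26.2, 290.2]
orientation: [3.139, 0.001, 1.68]
force: [0.6, 0.1, -1.1]
opening: 0.001
```

```bash
python3 lid.py
```

```text
10.8 [595.714  26.236 290.209] [ 0.59   0.126 -1.123] [-0.012 -0.017 -0.016]
scene 0.97 3674 [1.163 1.186 1.2   1.218 1.24 ]
top 0.59 265 [1.206 1.221 1.229 1.236 1.246]
```

Emit:
{"fn": "move_arm", "kwargs": {"steps": [[0,0,-30,0,0,0,1],[0,0,-60,0,0,0,1],[0,0,-90,0,0,0,1],[0,0,-90,0,0,0,1],[0,0,-90,0,0,0,1],[0,0,-90,0,0,0,1],[0,0,-90,0,0,0,1],[0,0,-90,0,0,0,1],[0,0,-90,0,0,0,1],[0,0,-90,0,0,0,1]]}}

```text
time: 12.25
tcp_pos: [595.8, 26.3, 380.1]
orientation: [3.139, 0.001, 1.679]
force: [-0.1, -0.3, -0.3]
opening: -0.001
```

Emit:
{"fn": "move_arm", "kwargs": {"steps": [[0,0,0,0,0,0,1],[0,0,0,0,0,0,1],[0,0,0,0,0,0,1],[0,0,0,0,0,0,1],[0,0,0,0,0,0,1],[0,0,0,0,0,0,1],[0,0,0,0,0,0,1],[0,0,0,0,0,0,1],[0,0,0,0,0,0,1],[0,0,0,0,0,0,1]]}}

```text
time: 13.5
tcp_pos: [595.8, 26.3, 380.1]
orientation: [3.139, 0.001, 1.68]
force: [-0.5, 0.2, -0.3]
opening: -0.0
```

```bash
python3 lid.py
```

```text
13.5 [595.797  26.27  380.089] [-0.482  0.174 -0.281] [-0.018  0.034  0.003]
scene 0.57 986 [0.654 0.687 0.707 0.731 0.795]
top 0.72 875 [0.691 0.7   0.706 0.714 0.73 ]
```

Emit:
{"fn": "move_arm", "kwargs": {"steps": [[0,0,0,0,0,0,1],[0,0,0,0,0,0,1],[0,0,0,0,0,0,1],[0,0,0,0,0,0,1],[0,0,0,0,0,0,1],[0,0,0,0,0,0,1],[0,0,0,0,0,0,1],[0,0,0,0,0,0,1],[0,0,0,0,0,0,1],[0,0,0,0,0,0,1]]}}

```text
time: 14.95
tcp_pos: [595.8, 26.3, 380.1]
orientation: [3.139, 0.001, 1.679]
force: [0.3, -0.2, 0.3]
opening: -0.0
```

```bash
python3 lid.py
```

```text
14.95 [595.807  26.257 380.092] [ 0.332 -0.185  0.297] [-0.011  0.009 -0.035]
scene 0.92 1002 [0.653 0.685 0.706 0.731 0.796]
top 0.65 868 [0.692 0.7   0.706 0.714 0.731]
```

View pics/scene_lid.png

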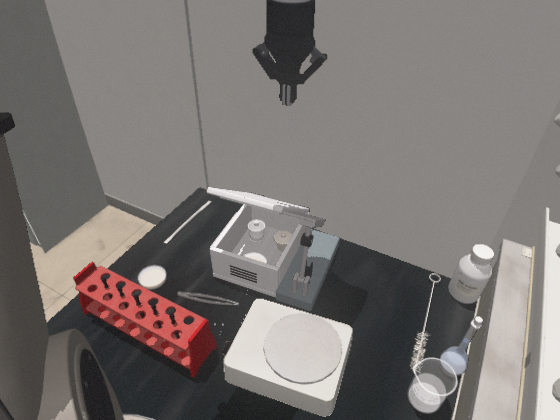

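```bash
python3 -c "
from station import r
print(r.sign_off())"
```

```text
the job is handed in; nothing more can be done
None
```

I swung the prop rod up out of its clip to its stop and left it standing. I then tipped the lid forward from behind, and it sank onto the rod. The job was handed in at about 15 s of the 51 s allowed, and `sign_off` gives no verdict.

- **Rod:** it stopped against about 14 N at roughly 1.40 rad. After I let go, the scene camera still showed it near 1.40 rad.
- **Lid:** it came to rest at about 0.71 rad on its outer face. That is near the expected 0.67, since reading the outer face biases the angle slightly high. Two looks 1.45 s apart agreed to within 0.001 rad, so it is still.
- **Robot:** the arm was well above the chest with no force on the tool.
- **Not checked directly:** I did not measure the ball's position in the slot. I infer it is seated because the lid rests near the angle expected with the rod at its stop.

No check failed or disagreed.

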